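# Slide a spacer along the jig's rail into its corner pocket

## Task

On the metal jig, push the loose rectangular black spacer across the bed with a fingertip until its long side lies flat against the long rail, then slide it along the rail into the corner pocket until its end meets the end stop, and take the hand away. Only push it: do not lift it or tip it up, and leave everything else where it stands.

Things in the scene. Friction and masses are not known exactly. Their poses are not given: they have to be found in the camera images.
- jig: Fixed metal drilling jig. Origin on the bench top, under the bed; x towards the rail, y along it towards the end stop, z up; yaw within 0.35 rad of the world axes. Aluminium bed, top at z = 10 mm, x -90 to 80, y -175 to 155 mm. Dark steel rail on it: straight bar along y from -170 to 150 mm, face at x = 65 mm, 15 mm thick, top at z = 19 mm (9 mm over the bed).
- pocket_corner (a point): Inner corner where rail and end stop faces meet, on the bed's top: jig x = 65, y = 135, z = 10 mm; axes as the jig's. End stop: bar across the rail's +y end, face at jig y = 135 mm, from jig x = 11 to 80 mm, top at z = 28 mm. Fully home, the spacer's origin is 20 mm from the rail face and 30 mm from the stop face (jig x = 45, y = 105 mm).
- lip_end (a point): Mouth end of the pocket's lip, on its inner face at bed height: jig x = 21, y = 85, z = 10 mm. The lip is a dark bar parallel to the rail, from here to the end stop, 10 mm thick, top at z = 19 mm; the pocket is 44 mm wide. From here the mouth flares away from the rail, back to jig x = 11, y = 68 mm. The pocket is open above and towards -y; the spacer slides in along the rail.
- spacer: Loose printed black block with two small brass inserts in its top: 40 mm along its x, 60 mm along its y, 25 mm high, 35 to 75 g. Origin: centre of its underside. It starts flat on the open bed, clear of the rail, on the -y side of the pocket, its y axis within 0.45 rad of the jig's y. It slides when pushed and stays where it is left; its top stands 16 mm above the rail's.
- round_spacer: Bystander: upright black ring, 32 mm diameter, 28 mm high, standing loose on the bed behind the pocket's lip (on the side away from the rail). Origin: centre of its underside.
- screw_cup: Bystander: small steel cup, 36 mm across, 26 mm high, standing loose on the bed near the corner that is away from both the rail and the end stop. Origin: centre of its underside.
- screwdriver: Bystander: lies on the bench to the right of the jig (-y).
- glue_jar: Bystander: jar 52 mm across, 70 mm high, on the bench to the left of the jig (+y).
- small_carton: Bystander: cardboard box 90 x 130 x 50 mm on the bench to the right of the jig (-y).
- filament_spool: Bystander: black spool 190 mm across, 64 mm high, lying flat on the bench, left and beyond the jig.
- caliper: Bystander: digital caliper lying flat on the bench beyond the jig (+x), 200 mm long.
Things that resemble listed ones, but are neither listed nor needed, are in the scene too. What is shaped like the spacer but purple or red is not meant.

How it is judged:
By the outcome, as a careful person would: the job done as asked, in the order asked, and still so for the second after the job is handed in, with the robot touching nothing.
It also fails if it takes over 51 s, if anything falls off the work surface, if the arm or the gripper's body presses on something with over 40 N, if the wrist force passes 120 N, or if a joint passes its speed limit or range.

## Robot

A 6-joint arm with a two-finger parallel gripper is mounted at the origin on the work surface. World frame = base frame: x ahead of the robot, y to its left, z up, the work surface at z = 0. Lengths are in mm, angles in rad, forces in N, time in s.
With the tool pointing down it reaches from about 275 to 825 mm from the base axis. Payload 4.9 kg.
Tool frame: the origin (TCP) lies at the very end of the fingers, on their centre line; the grasp point (between the pads) lies 19 mm behind it; z points along the fingers, y is the direction in which the jaws open and shut (so a half turn about z gives the same grasp; the last joint's range is limited). The gripper opens to 85 mm and grips with 20 to 120 N. Pads are 22 mm wide; open, the fingers measure 114 mm over their backs; the gripper's body (76 mm by 85 mm) begins 54 mm behind the grasp point. The pads swing forward as they close: fully open they stand 13 mm farther back than shut.
Start: joints at [1.1, 0.326, -0.193, 1.052, 0, 1.437], TCP at [181.753, 519.119, 231.281] pointing down, gripper open.
Joint ranges: [-2.65, 2.65], [-0.97, 1.79], [-1.3, 1.35], [-1.93, 2.1], [-1.47, 1.37], [-3.14, 3.14]. Speed limits (rad/s): [2.57, 2.57, 3.14, 3.14, 3.14, 3.14].

## Interface

Orientations are given as [roll, pitch, yaw] about the fixed x, y, z axes, in that order (R = Rz(yaw) Ry(pitch) Rx(roll)).
In Python, from bench import bot, solve_ik, imaging gives the robot as it stands. Calls block until the motion is done:
- bot.move_ptp(position, orientation): joint-space move of the TCP to a pose.
- bot.movel(position, rot=None, max_speed=150, threshold=None): straight line of the TCP; rot=None keeps the orientation; max_speed is the mean speed in mm/s. With threshold (N) it stops when the force on the tool has changed by that much, and returns True; else False.
- bot.move_j(angles): joint-space move.
- bot.grip(opening, effort=None): opening from 0.0 (shut) to 1.0 (fully open); effort is the grip in N (None keeps the last); returns when the fingers have stopped.
- bot.dwell(seconds).
- solve_ik(position, orientation): joint angles nearest the present ones, or None.
- bot.get_state(): the state.
- imaging.capture(name): name is "side" or "top" or "wrist"; returns the picture (400x640x3 uint8, blue, green, red); there is no depth.
- imaging.camera_model(name): a dict with "K" (3x3 intrinsics, pixels), "position" and "rotation" of the camera in the world. Camera axes: x right, y up, looking along -z (the intrinsics and any distortion apply to the point x, -y, -z); pixel columns grow to the right and rows downward; lengths in mm; the calibration is good to about 2 mm. A picture is of the moment at which its call begins: read the wrist's pose just before it. camera_model takes no time and is no camera call; for the wrist camera it gives the pose at the moment of the call.
A pose or a line that the arm cannot do raises bot.IKError and nothing moves.
- bot.sign_off(): hands the job in, once; it reports no verdict.
The state is a dict: "t": time; "qpos": joint angles; "joint_velocities": joint speeds; "effort": joint torques, N m; "tcp_pos": TCP position; "orientation": TCP orientation; "contact_force": force on the tool from outside, world axes, zero at the start; "wrist_torque": the same for the moment, N m; "opening": opening from 0.0 (shut) to 1.0 (fully open).
Only numpy, scipy, OpenCV 4.12 (cv2) and the standard library are available. Lean on these libraries where they do the work, as an engineer would, in place of code of your own. Each camera call takes 0.05 s, during which the arm holds its last target.

## Working session

There is one attempt and no reset: what is moved stays moved. The work goes in short steps, each a Python script; the robot and the scene stay as the last script left them, time stands still between calls to the robot, and variables do not carry over. Pictures are saved under pics/ and viewed, and the job is handed in when it is done.

```bash
ls; mkdir -p pics
python3 - <<'E'
from bench import bot, solve_ik, imaging
import cv2
for n in ["top","side","wrist"]:
    im=imaging.capture(n); cv2.imwrite(f"pics/{n}0.png",im)
    m=imaging.camera_model(n); print(n,m)
s=bot.get_state(); print(s)
E
```

```text
pics
top {'K': array([[512.25890308,   0.        , 315.88103669],
       [  0.        , 512.25890308, 192.28899354],
       [  0.        ,   0.        ,   1.        ]]), 'position': array([ 281.23488765,  -38.8994805 , 1507.19984036]), 'rotation': array([ 0.19414061,  0.02082413, -1.5980163 ])}
side {'K': array([[377.30602599,   0.        , 321.50033621],
       [  0.        , 377.30602599, 192.32968021],
       [  0.        ,   0.        ,   1.        ]]), 'position': array([ 330.62757895, -769.34855659,  815.63819018]), 'rotation': array([ 0.79462997, -0.01134774, -0.30255909])}
wrist {'K': array([[351.49124681,   0.        , 317.79439107],
       [  0.        , 351.49124681, 195.37800683],
       [  0.        ,   0.        ,   1.        ]]), 'position': array([117.02149508, 541.90957253, 373.45272325]), 'rotation': array([-2.73762763e-01,  8.31470239e-04,  1.23415963e+00])}
{'t': 0.15, 'qpos': array([ 1.09980278e+00,  3.26783649e-01, -1.93348934e-01,  1.05202130e+00,
        4.40517273e-06,  1.43660853e+00]), 'joint_velocities': array([ 0.0006439 , -0.00157931,  0.00390747,  0.00098697, -0.00117889,
       -0.00041216]), 'effort': array([ 1.32977999e-03, -4.43706107e+01,  2.62663347e+01,  1.05064877e-02,
       -4.50899938e-05,  2.68347328e-06]), 'tcp_pos': array([181.53689002, 518.70140172, 230.67826599]), 'orientation': array([-3.14024789e+00, -1.85986480e-04,  2.80478678e+00]), 'contact_force': array([-0.21758567, -0.27043941, -0.50353913]), 'wrist_torque': array([-0.03337886, -0.02297658,  0.00453765]), 'opening': 0.9950252786273139}
```

View pics/top0.png

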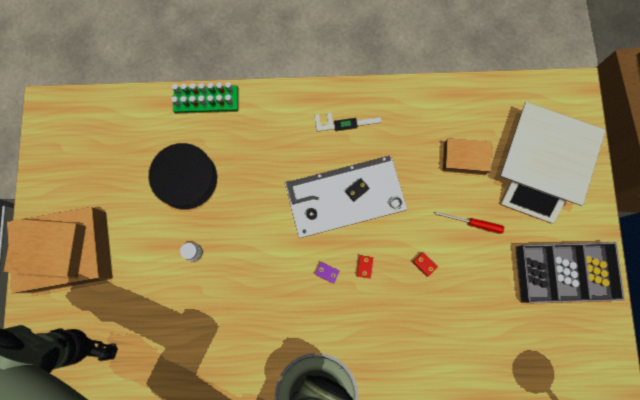

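View pics/side0.png

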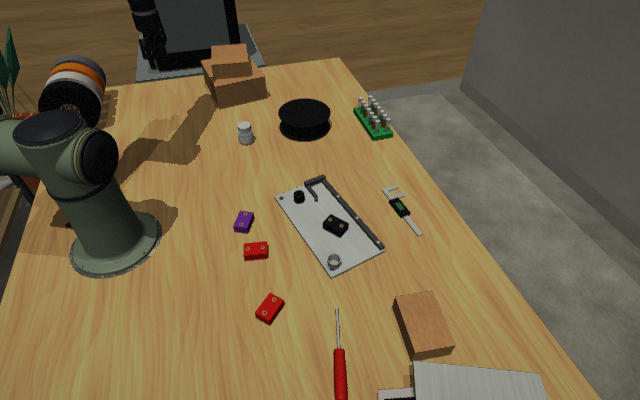

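View pics/wrist0.png

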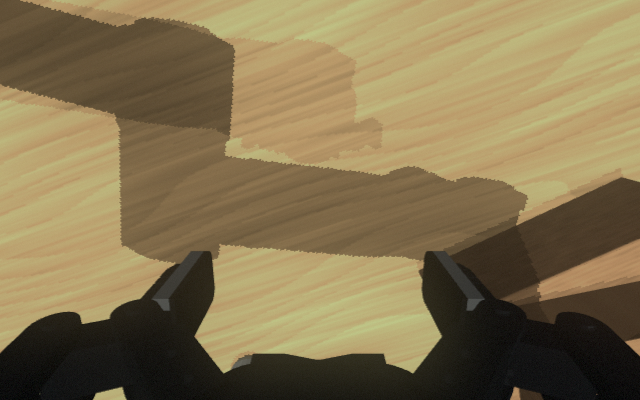

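```bash
cat > h.py <<'E'
import numpy as np, cv2
from scipy.spatial.transform import Rotation as R
def rot(m):
    r=np.asarray(m['rotation']); return r if r.shape==(3,3) else R.from_euler('xyz',r).as_matrix()
def ray(m,px,z):
    px=np.atleast_2d(np.asarray(px,float)); K=m['K']
    d=np.c_[(px[:,0]-K[0,2])/K[0,0],-(px[:,1]-K[1,2])/K[1,1],-np.ones(len(px))]@rot(m).T
    p=np.asarray(m['position']); t=(z-p[2])/d[:,2]
    return p+t[:,None]*d
def proj(m,P):
    P=np.atleast_2d(np.asarray(P,float)); c=(P-m['position'])@rot(m); K=m['K']
    return np.c_[K[0,0]*c[:,0]/-c[:,2]+K[0,2],K[1,1]*c[:,1]/c[:,2]+K[1,2]]
E
python3 - <<'E'
from bench import imaging
from h import *
im=cv2.imread('pics/top0.png'); m=imaging.camera_model('top'); print(m.keys())
hsv=cv2.cvtColor(im,cv2.COLOR_BGR2HSV)
roi=im[145:245,275:415]; cv2.imwrite('pics/topcrop.png',cv2.resize(roi,None,fx=5,fy=5,interpolation=cv2.INTER_CUBIC))
k=np.zeros(im.shape[:2],np.uint8); k[145:250,275:415]=(hsv[145:250,275:415,1]<60)*255
c=max(cv2.findContours(k,0,2)[0],key=cv2.contourArea); r=cv2.minAreaRect(c); b=cv2.boxPoints(r); print(r); print(b); w=ray(m,b,12); print(w); print(np.linalg.norm(w-np.roll(w,1,0),axis=1))
print('spacer approx',ray(m,[357,189],35), 'base-ish',ray(m,[316,390],0))
E
```

```text
dict_keys(['K', 'position', 'rotation'])
((345.5389404296875, 195.81594848632812), (57.21563720703125, 111.86497497558594), 75.3791275024414)
[[284.19644 182.25311]
 [392.43893 154.01593]
 [406.88144 209.37878]
 [298.63895 237.61597]]
[[ 609.56539463   78.13179312   12.        ]
 [ 686.16792318 -249.34945613   12.        ]
 [ 516.35359644 -282.29717302   12.        ]
 [ 442.4583407    38.35255082   12.        ]]
[171.77646984 336.32115007 172.98109034 329.05433323]
spacer approx [[ 577.52571729 -136.77297196   35.        ]] base-ish [[16.87443486 -0.63134678  0.        ]]
```

View pics/topcrop.png

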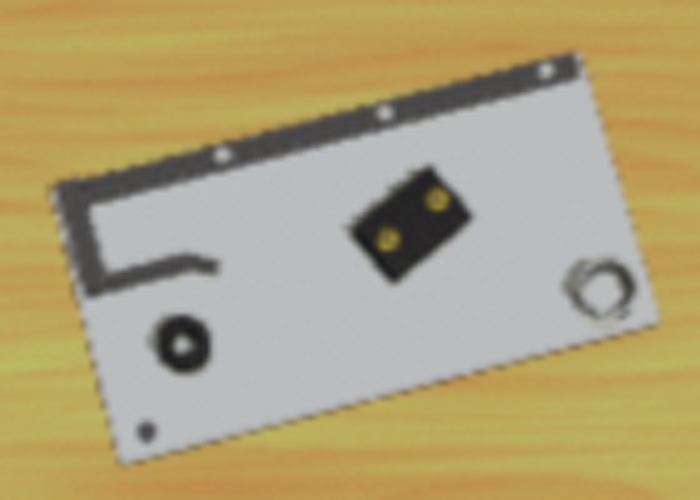

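The listed spacer is the black block at top px (357,189): it has brass inserts and sits on the bed. I ruled out the purple block (327,271) and the two red ones (365,266) and (425,263) by colour. The bed measures about 172 x 333 mm, which fits the 170 x 330 mm given. Next I'll take a closer wrist view.

Run:
```python
from bench import bot, solve_ik, imaging
from h import *
import pickle
yaw=1.80
bot.move_ptp([590,-180,300],[np.pi,0,yaw]); bot.grip(0.0); bot.dwell(0.3)
s=bot.get_state(); m=imaging.camera_model('wrist'); im=imaging.capture('wrist'); 
cv2.imwrite('pics/w1.png',im); pickle.dump(m,open('w1.pkl','wb')); print(s['t'],s['tcp_pos'],s['orientation'],m['position'],s['qpos'],s['contact_force'])
```

```text
4.075 [ 589.99818497 -180.02643949  299.99819918] [3.14158511e+00 2.10383690e-05 1.79997091e+00] [ 574.4185857  -112.96490257  442.75933648] [-4.15751178e-01  4.23591488e-01  1.26621828e-01  1.27380799e+00
 -1.22802715e-05  9.25870564e-01] [-0.04148299  0.59483677 -0.64139432]
```

View pics/w1.png

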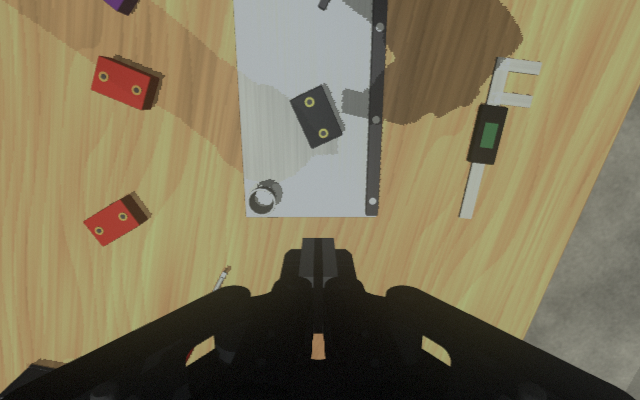

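Run:
```python
from bench import bot, solve_ik, imaging
from h import *
import pickle
bot.movel([565,-73,300],max_speed=200); bot.dwell(0.2)
s=bot.get_state(); m=imaging.camera_model('wrist'); im=imaging.capture('wrist'); 
cv2.imwrite('pics/w2.png',im); pickle.dump(m,open('w2.pkl','wb')); print(s['t'],s['tcp_pos'],m['position'])
```

```text
5.025 [565.25794587 -74.18883479 299.77943277] [549.80193367  -7.07368668 442.52074505]
```

View pics/w2.png

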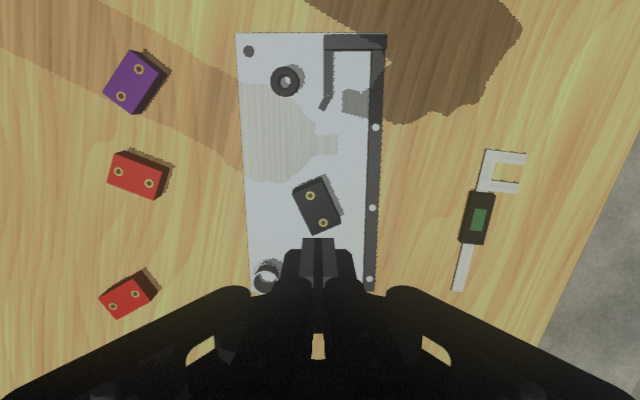

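Run:
```python
from h import *
a=cv2.imread('pics/w2.png'); b=cv2.imread('pics/w1.png')
A=cv2.resize(a[25:125,225:400],None,fx=4.5,fy=4.5,interpolation=0); cv2.imwrite('pics/w2c.png',A)
B=cv2.resize(b[75:220,235:390],None,fx=4,fy=4,interpolation=0); cv2.imwrite('pics/w1c.png',B)
```

```text
(no output)
```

View pics/w2c.png

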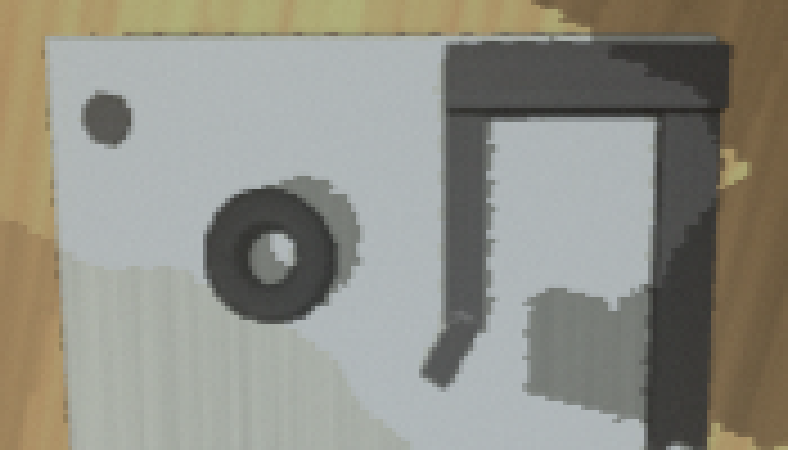

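View pics/w1c.png

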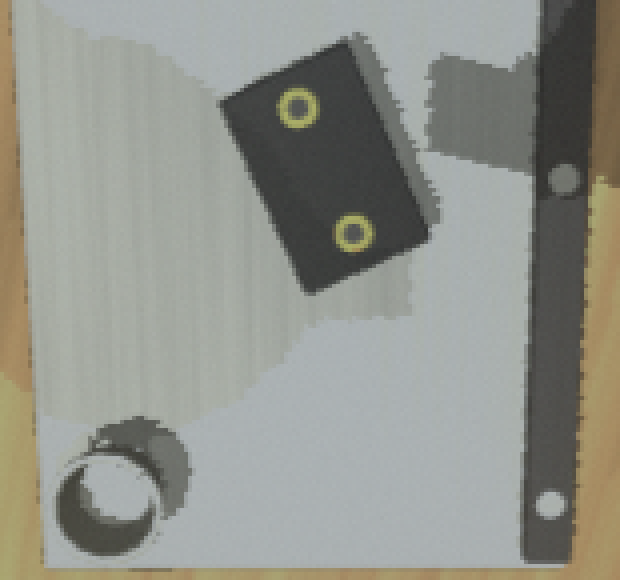

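```bash
cat > meas.py <<'E'
from h import *
import pickle
def edge_x(g,rows,x0,x1,thr):
    # first bright->dark crossing scanning right
    out=[]
    for r in rows:
        l=g[r,x0:x1].astype(float)
        i=np.where((l[:-1]>=thr)&(l[1:]<thr))[0]
        if len(i): i=i[-1]; out.append((x0+i+(l[i]-thr)/(l[i]-l[i+1]),r))
    return np.array(out)
def fit(p):
    c=np.median(p,0); 
    for _ in range(3):
        v=np.linalg.svd(p-p.mean(0))[2][0]; n=np.array([-v[1],v[0]]); d=(p-p.mean(0))@n; p=p[abs(d)<max(1.0,2.*d.std())]
    return p.mean(0),v,d.std()
if __name__=='__main__':
    a=cv2.imread('pics/w2.png'); b=cv2.imread('pics/w1.png'); ma=pickle.load(open('w2.pkl','rb')); mb=pickle.load(open('w1.pkl','rb'))
    ga=cv2.cvtColor(a,6); gb=cv2.cvtColor(b,6)
    print('levels rail',ga[150,350:385],gb[180,355:385])
    print('nadir', proj(mb,mb['position']-[0,0,400]))
    for g,m,rows in ((ga,ma,list(range(55,200))),(gb,mb,list(range(80,212)))):
        e=edge_x(g,rows,345,378,88); w=ray(m,e,10)[:,:2]; c,v,s=fit(w); v=v*np.sign(v[1]); print('rail',c,v,'yaw',np.arctan2(-v[0],v[1]),s,len(e), 'normal off',c@np.array([v[1],-v[0]]))
    # left bed edge via saturation
    for im,m,rows in ((a,ma,range(40,240)),(b,mb,range(10,210))):
        h=255-cv2.cvtColor(im,cv2.COLOR_BGR2HSV)[:,:,1]; e=edge_x(255-h,rows,225,262,70); w=ray(m,e,10)[:,:2]; c,v,s=fit(w); v=v*np.sign(v[1]); print('left',c,'yaw',np.arctan2(-v[0],v[1]),s,len(e),c@np.array([v[1],-v[0]]))
    # stop face bottom (scan cols upward) in w2
    e=edge_x(ga[::-1].T.copy(),range(337,365),ga.shape[0]-70,ga.shape[0]-45,88)  # from bright to dark going up
    e=np.c_[e[:,1],ga.shape[0]-1-e[:,0]]; w=ray(ma,e,10)[:,:2]; c,v,s=fit(w);v=v*np.sign(v[0]); print('stop',c,'yaw',np.arctan2(v[1],v[0]),s,e[:3])
    # near bed edge w1
    sb=cv2.cvtColor(b,cv2.COLOR_BGR2HSV)[:,:,1]
    e=edge_x((255-sb).T.copy(),range(250,360),208,226,185); e=np.c_[e[:,1],e[:,0]]; w=ray(mb,e,10)[:,:2]; c,v,s=fit(w);v=v*np.sign(v[0]); print('near',c,'yaw',np.arctan2(v[1],v[0]),s)
    for g,m,im,(x0,x1,y0,y1) in ((gb,mb,b,(280,345,75,160)),(ga,ma,a,(282,345,165,238))):
        k=np.zeros_like(g); hs=cv2.cvtColor(im,cv2.COLOR_BGR2HSV)
        k[y0:y1,x0:x1]=(g[y0:y1,x0:x1]<78)*255
        k=cv2.morphologyEx(k,cv2.MORPH_CLOSE,np.ones((13,13)))
        c=max(cv2.findContours(k,0,1)[0],key=cv2.contourArea); w=ray(m,c[:,0],35)[:,:2].astype(np.float32); r=cv2.minAreaRect(w); bx=cv2.boxPoints(r); print('spacer',r,'\n',bx)
        br=np.zeros_like(g); br[y0:y1,x0:x1]=((hs[y0:y1,x0:x1,1]>70)&(hs[y0:y1,x0:x1,2]>80))*255
        for q in cv2.findContours(br,0,2)[0]:
            if cv2.contourArea(q)>15: cc,_=cv2.minEnclosingCircle(q); print(' insert',cc,ray(m,cc,35)[0])
E
python3 meas.py
```

```text
levels rail [181 181 181 180 180 180 181 181 180 180 182 181 179 180 181 179 181 119
  68  77  84  83  80  82  82  82  80  80  81  82  80 101 144 155 151] [174 174 175 174 174 175 175 174 174 174 173 113  72  80  82  80  82  82
  81  79  80  80  80  77  79 129 147 149 148 148]
nadir [[317.56172431  96.84132196]]
rail [618.00919241 -29.94939885] [-0.23180327  0.97276269] yaw 0.2339310397429954 0.38055016861448293 145 normal off 594.233913007759
rail [ 646.7712762  -153.21624578] [-0.23686333  0.97154298] yaw 0.23913602708550652 0.4041643836399122 132 normal off 592.0747837614731
left [470.06526654 -80.40010915] yaw 0.22965093797386593 0.1569551020883826 200 439.42204151842043
left [ 486.6883886  -151.40360532] yaw 0.2316328406996014 0.17987772617883338 200 438.9330462504393
stop [574.92444203  51.34392964] yaw 0.23520939054810894 0.08477444364129154 [[337.          50.56363636]
 [338.          50.56603774]
 [339.          50.51785714]]
near [ 592.04820593 -263.35922083] yaw 0.23346246925350236 0.16521704017157796
spacer ((577.8197021484375, -134.8233642578125), (39.40865707397461, 59.616371154785156), 37.54954528808594) 
 [[ 544.03107  -123.199394]
 [ 580.3641   -170.46483 ]
 [ 611.60834  -146.44733 ]
 [ 575.2753    -99.1819  ]]
 insert (323.0, 132.5) [ 589.44290639 -149.90859888   35.        ]
 insert (309.0833435058594, 101.6875) [ 566.35130742 -120.21987298   35.        ]
spacer ((577.1674194335938, -132.0381317138672), (41.063690185546875, 64.12968444824219), 37.45358657836914) 
 [[ 541.3691   -119.069374]
 [ 580.3675   -169.97849 ]
 [ 612.96576  -145.0069  ]
 [ 573.96735   -94.09778 ]]
 insert (323.0, 222.0) [ 589.71862049 -150.08870769   35.        ]
 insert (310.0, 195.0) [ 566.55095338 -120.05200466   35.        ]
```

Jig fit: yaw 0.2335, origin about (565.1, -89.8). Stop to near bed edge measures 310.1 mm against 310 expected, and rail to left bed edge 155.4 mm against 155. The spacer is at jig (2, -47), tilted +0.43 rad, and measures 39.4 x 59.6 mm. All of that agrees with the description, so I'll push it to the rail.

```bash
cat >> h.py <<'E'
YAW=0.2335; RJ=R.from_euler('z',YAW).as_matrix()
OJ=RJ@np.array([529.0,-218.1,0])
def J(x,y,z): return OJ+RJ@np.array([x,y,z],float)
def toJ(p): return (np.asarray(p)-OJ)@RJ
ORI=[np.pi,0,YAW+np.pi/2]
E
python3 - <<'E'
from bench import bot, imaging
from h import *
import pickle
def st(t): s=bot.get_state(); print(t,round(s['t'],2),toJ(s['tcp_pos']).round(1),(RJ.T@s['contact_force']).round(2))
print(OJ)
bot.move_ptp(J(-52,-45,80),ORI); st('above')
bot.movel(J(-52,-45,16),max_speed=60); st('down')
print(bot.movel(J(6,-45,16),max_speed=40,threshold=15)); st('p1')
print(bot.movel(J(21,-45,16),max_speed=12,threshold=5)); st('p2')
bot.movel(J(-5,-45,16),max_speed=60); st('back')
bot.movel(J(-5,-110,120),max_speed=150)
bot.movel(J(0,-150,250),max_speed=200); bot.dwell(.2)
m=imaging.camera_model('wrist'); im=imaging.capture('wrist'); st('look')
cv2.imwrite('pics/w3.png',im); pickle.dump(m,open('w3.pkl','wb'))
E
```

```text
[565.1091087  -89.77920286   0.        ]
above 6.01 [-50.8 -45.8  81.1] [ 0.01 -1.28  0.12]
down 7.22 [-51.7 -45.2  16.4] [ 0.03  0.04 -0.27]
False
p1 8.82 [  5.9 -45.1  16. ] [ 0.55 -0.52 -0.21]
True
p2 9.45 [ 10.1 -45.1  15.5] [ 0.24 -0.07  0.03]
back 9.84 [ -5.6 -44.9  15.9] [0.2  0.13 0.25]
look 11.89 [  -0.4 -149.3  248.8] [-0.2   0.83  0.68]
```

```bash
sleep 1
```

```text
(no output)
```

View pics/w3.png

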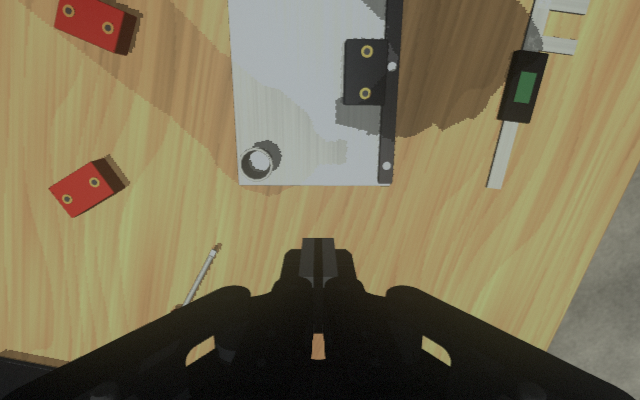

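The spacer is now beside the rail, at about px (364,72). I'll measure the remaining gap and the angle.

Run:
```python
from h import *
import pickle
im=cv2.imread('pics/w3.png'); m=pickle.load(open('w3.pkl','rb')); g=cv2.cvtColor(im,6); hs=cv2.cvtColor(im,40)
br=np.zeros_like(g); x0,x1,y0,y1=345,384,35,105
br[y0:y1,x0:x1]=((hs[y0:y1,x0:x1,1]>70)&(hs[y0:y1,x0:x1,2]>80))*255
P=[]
for q in cv2.findContours(br,0,2)[0]:
    if cv2.contourArea(q)>15: cc,_=cv2.minEnclosingCircle(q); P.append(toJ(ray(m,cc,35)[0])); print(cc,P[-1])
d=P[1]-P[0]; print('ang',np.arctan2(-d[0]*np.sign(d[1]),abs(d[1])),'mid',(P[0]+P[1])/2)
print('pixel for corners of flush block', proj(m,[J(25,-77,35),J(65,-77,35),J(65,-17,35),J(25,-17,35),J(65,-77,10)]).round(1))
cv2.imwrite('pics/w3c.png',cv2.resize(im[20:150,330:410],None,fx=4.5,fy=4.5,interpolation=0))
# also top view old
```

```text
(364.61865234375, 93.00847625732422) [ 44.09503782 -76.32963188  35.        ]
(366.5, 51.0) [ 44.50613445 -38.26011835  35.        ]
ang -0.010798158800963154 mid [ 44.30058613 -57.29487511  35.        ]
pixel for corners of flush block [[345.   93.7]
 [386.1  93.7]
 [389.5  26.4]
 [346.3  26.4]
 [381.7  94. ]]
```

View pics/w3c.png

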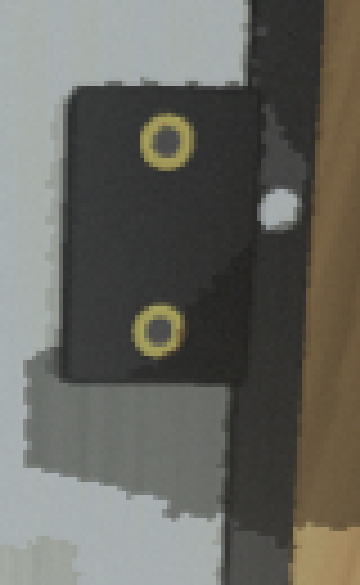

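The spacer is flush to within measurement: mid x 44.3, angle -0.01 rad, and the finger met its face at about x 24.6. The finger backs are thick higher up, so that contact was fairly high. I'll press once more, gently and lower with the narrow pad side (tool turned 90°), then slide.

Run:
```python
from bench import bot, imaging
from h import *
import pickle
def st(t): s=bot.get_state(); print(t,round(s['t'],2),toJ(s['tcp_pos']).round(1),(RJ.T@s['contact_force']).round(2))
O2=[np.pi,0,YAW]
bot.move_ptp(J(-2,-57,80),O2); st('above')
bot.movel(J(-2,-57,14),max_speed=80); bot.dwell(.2); st('down')
print(bot.movel(J(18,-57,14),max_speed=12,threshold=4)); st('press')
bot.movel(J(-6,-57,14),max_speed=60); st('back')
bot.movel(J(-6,-57,70),max_speed=120)
bot.move_ptp(J(44,-122,70),ORI); st('behind')
bot.movel(J(44,-122,15),max_speed=80); bot.dwell(.2); st('down2')
m=imaging.camera_model('wrist'); im=imaging.capture('wrist')
cv2.imwrite('pics/w4.png',im); pickle.dump(m,open('w4.pkl','wb'))
```

```text
above 13.38 [ -1.6 -57.4  80.4] [ 1.17 -0.09 -0.34]
down 14.56 [ -1.6 -57.3  14.6] [ 1.11  0.55 -0.07]
True
press 15.76 [ 12.8 -56.9  13.4] [ 0.26 -0.24 -0.36]
back 16.22 [ -6.5 -57.1  14. ] [-0.19  0.31 -0.07]
behind 18.27 [  43.6 -121.6   69.4] [ 0.04  0.66 -0.09]
down2 19.3 [  44.5 -122.3   15.7] [-0.86 -0.84  0.65]
```

```bash
sleep 1
```

```text
(no output)
```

View pics/w4.png

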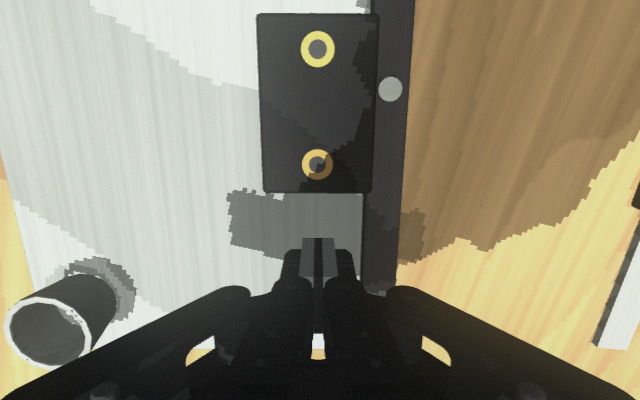

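The spacer lies parallel to the rail and touches it: inserts at (317,49) and (317,164), with the finger centred on its end. Now I'll slide it in.

Run:
```python
from bench import bot, imaging
from h import *
import pickle
def st(t): s=bot.get_state(); print(t,round(s['t'],2),toJ(s['tcp_pos']).round(1),(RJ.T@s['contact_force']).round(2))
print(bot.movel(J(45.5,45,15),max_speed=40,threshold=12)); st('slide')
print(bot.movel(J(45.5,70,15),max_speed=12,threshold=4)); st('end')
bot.dwell(.2); st('hold')
m=imaging.camera_model('wrist'); im=imaging.capture('wrist')
cv2.imwrite('pics/w5.png',im); pickle.dump(m,open('w5.pkl','wb'))
```

```text
False
slide 23.68 [45.5 45.  15. ] [ 0.14  0.15 -0.46]
True
end 25.11 [45.1 63.  14.8] [ 0.74 -0.85  0.19]
hold 25.31 [44.8 63.  14.3] [ 0.97 -0.98  1.36]
```

```bash
sleep 1
```

```text
(no output)
```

View pics/w5.png

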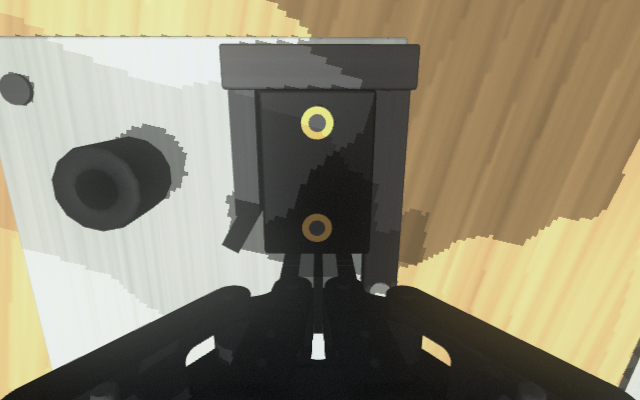

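The end meets the stop: contact at TCP y = 63, the same 12 mm pad offset as in the press against the rail. I'll back off and check from above.

Run:
```python
from bench import bot, imaging
from h import *
import pickle
def st(t): s=bot.get_state(); print(t,round(s['t'],2),toJ(s['tcp_pos']).round(1),(RJ.T@s['contact_force']).round(2))
bot.movel(J(44,35,15),max_speed=50); bot.movel(J(44,35,100),max_speed=120)
bot.movel(J(44,25,170),max_speed=120); bot.dwell(.3); st('look')
m=imaging.camera_model('wrist'); im=imaging.capture('wrist'); cv2.imwrite('pics/w6.png',im)
cv2.imwrite('pics/top6.png',imaging.capture('top')[120:270,260:430].repeat(4,0).repeat(4,1))
g=cv2.cvtColor(im,6); hs=cv2.cvtColor(im,40)
br=((hs[:,:,1]>80)&(hs[:,:,2]>60)).astype(np.uint8)*255
e=proj(m,[J(45,105,35)])[0]; print('expected centre px',e)
M=np.zeros_like(br); x,y=e.astype(int); M[max(0,y-45):y+45,x-25:x+25]=1; br*=M
P=[]
for q in cv2.findContours(br,0,2)[0]:
    if cv2.contourArea(q)>15: cc,r=cv2.minEnclosingCircle(q); P.append(toJ(ray(m,cc,35)[0])); print(cc,r,P[-1])
if len(P)==2:
    d=P[1]-P[0]; print('ang',-d[0]/d[1],'mid',(P[0]+P[1])/2)
cv2.imwrite('pics/w6c.png',cv2.resize(im[max(0,y-80):y+90,max(0,x-100):x+80],None,fx=3.4,fy=3.4,interpolation=0))
```

```text
look 27.98 [ 43.7  25.2 169.3] [-0.11 -0.78 -0.86]
expected centre px [319.80518932  81.45313335]
(319.4259338378906, 108.05555725097656) 7.500665664672852 [44.73944099 85.62321299 35.        ]
(319.7131042480469, 54.85245895385742) 8.178791999816895 [ 44.90377128 123.63250341  35.        ]
ang -0.00432342426216194 mid [ 44.82160614 104.6278582   35.        ]
```

```bash
sleep 1
```

```text
(no output)
```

View pics/w6c.png

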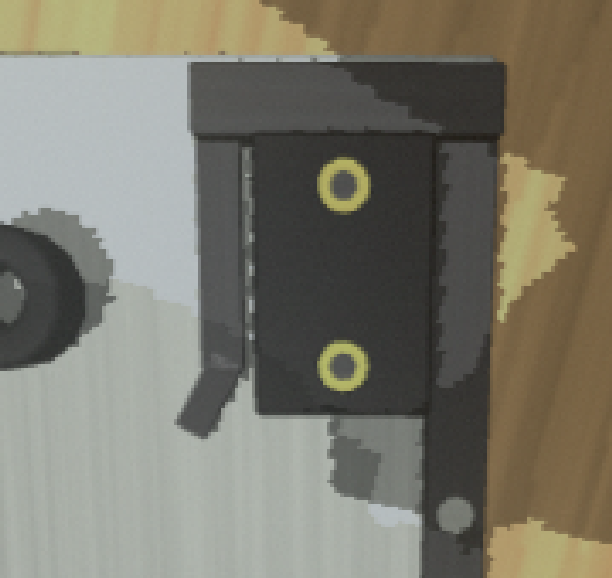

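View pics/top6.png

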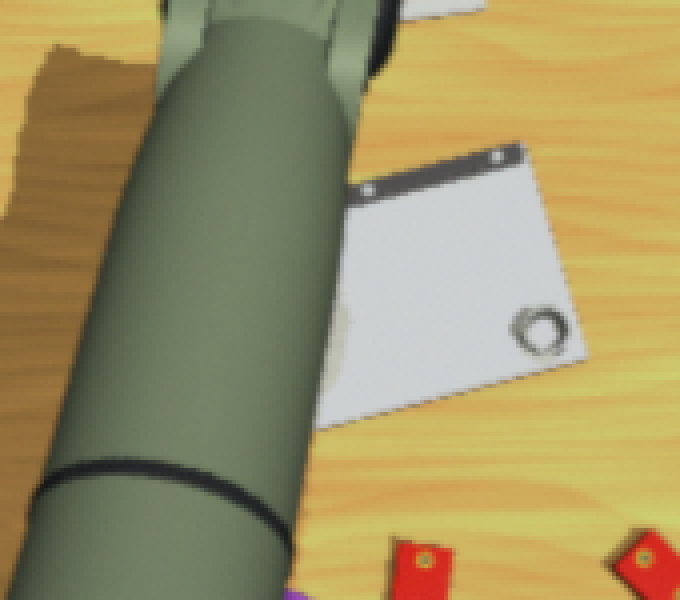

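The spacer is home at jig (44.8, 104.6), where (45, 105) is ideal, at an angle of -0.004 rad. The gap is on the lip side only.

Run:
```python
from bench import bot
print(bot.sign_off(), bot.get_state()['t'])
```

```text
the job is handed in; nothing more can be done
the job is handed in; nothing more can be done
```

The spacer is in the corner pocket, with its long side against the rail and its end at the end stop. I handed the job in at about 28 s of the 51 s allowed.

- **What I did:** I pushed the spacer across the bed to the rail with the shut fingertips. I then pressed it once more, gently and lower down, and slid it along the rail. The last push stopped on contact (4 N threshold) with the TCP at jig y = 63 mm. After that I backed the hand off and raised it clear.
- **Final check:** From above, the spacer's centre measured jig (44.8, 104.6) mm against the ideal (45, 105), at an angle of -0.004 rad. The only gap visible is on the lip side. The ring and the cup looked undisturbed.
- **Doubtful points:**
    - After the first push, the spacer measured x = 44.3 mm, about 0.7 mm short of flush. That is within the 2 mm calibration error, but it is why I pressed again.
    - The first push touched the spacer fairly high up. I saw no sign of tipping in the next picture, but I took none during the push itself.
    - In the last top view the arm hid half of the jig, so the final check rests on the wrist camera.

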